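Reset the tripped lathe drive

TASK

The lathe drive has tripped: on its control box, push the one popped-out breaker plunger fully home, then tip the rocker switch over by pressing its raised half right down, and only then press the square reset key fully down and finish your program while still holding it down. Press with the tips of your closed fingers; do not press the mushroom-head stop button, and do not pick up or push about the small things standing around the box.

Things in the scene. Friction and masses are not known exactly. Their poses are not given: they have to be found in the camera images.
- console: control box fixed to the worktop, grey with aluminium top plate, 130 (x) x 180 (y) x 45 mm high; origin under its centre on the worktop, x from its front row to its back row, z up. Three breaker plungers in the back row (x = +34 mm; y = -56, 0, +56 mm); rocker, square key and stop button in the front row (x = -26 mm; same y). The order within each row varies.
- tripped_top (a point): centre of the top face of the popped-out breaker plunger, a black round plunger 16 mm across in a steel collar 27 mm across; it stands 20 mm above the box's top plate (14 mm above its collar) when popped out, 10 mm lower when home. It slides straight down against about 3 N of friction and stays where it is left.
- breaker_1_top (a point): centre of the top face of another breaker plunger, same shape, already home (10 mm above the top plate, 4 mm above its collar)
- breaker_2_top (a point): centre of the top face of the third breaker plunger, same shape, already home
- rocker_raised (a point): where to press the rocker: on top of its raised back (+x of the box) half, 17 mm from the pivot, midway across. Black V-shaped rocker, 48 mm long (box x) by 26 mm wide, in a frame 58 x 38 mm; pivot along the box's y, 11 mm above the top plate. At first the front half is level and the back half slopes up at 25 degrees; it needs about 2 N and stays where left.
- key_top (a point): centre of the top face of the square reset key, 26 x 26 mm, black, in a square frame 36 mm wide; 18 mm above the top plate when up; travels 8 mm straight down on a spring (1.5 N to start, 5 N fully down) and springs back when released
- stop_top (a point): centre of the domed top of the round mushroom-head stop button, 36 mm across, 23 mm above the top plate; springs back; not to be pressed
- tripped (a joint): travel of the popped-out plunger in m: 0 out, 0.010 home
- rocker (a joint): rocker angle in rad: 0 as first found (back half up), 0.44 fully tipped over: the back half then lies level, 11 mm above the top plate, and the pressed point is 7 mm lower
- key (a joint): travel of the square key in m: 0 up, 0.008 fully down
- stop (a joint): travel of the stop button in m: 0 up, 0.006 down
- collet_1: loose steel collet 22 mm across, 37 mm high, standing behind the box; origin under it
- wax_block: loose black pitch block 30 x 48 x 22 mm behind the box; origin under it
- collet_2: loose steel collet 24 mm across, 37 mm high, standing left of the box; origin under it
- bolt_0: loose bolt, 15 x 32 x 13 mm, lying in front of the box; origin under it
- oil_can: loose red oil can 68 mm across, 118 mm high; origin under it
- vial: loose corked glass vial 24 mm across, 54 mm high; origin under it

How it is judged (in metres and radians):
On the way, in this order (a step that is already met when the one before it is completed fails the run):
1. the popped-out plunger is pushed home (value of joint tripped above 0.0085 m), for 0.1 s.
2. the rocker is tipped right over (value of joint rocker above 0.36 rad), for 0.1 s.
3. the square key is pressed fully down by the fingers (value of joint key above 0.006 m and contact force between the fingers and key above 1 N), for 0.2 s.
At the end, for the whole second after the job is handed in: The popped-out plunger is home (at least 8.5 of 10 mm), the rocker is tipped over (at least 0.36 of 0.44 rad), and the fingers are still holding the square key down (at least 6 of 8 mm, with more than 1 N) (all of step 3 and value of joint tripped above 0.0085 m and value of joint rocker above 0.36 rad); the arm keeps its last pose, push and grip.
It fails at once if the stop button is pressed (more than 2 mm) (value of joint stop above 0.002 m).
It fails at once if the square key is pressed (more than 3 mm) before the rocker is tipped over (value of joint key above 0.003 m and not (value of joint rocker above 0.36 rad)).
It fails at once if the rocker is tipped over before the plunger is home (value of joint rocker above 0.36 rad and not (value of joint tripped above 0.0085 m)).
It fails at once if one of the loose things is moved more than 20 mm, or lifted (distance of any of collet_1, wax_block, collet_2, bolt_0, oil_can, vial from where it was at the start of the episode above 0.02 m).
It also fails if it takes over 38 s, if anything falls off the work surface, if the arm or the gripper's body presses on something with over 40 N, if the wrist force passes 120 N, or if a joint passes its speed limit or range.

ROBOT

A 6-joint arm with a two-finger parallel gripper is mounted at the origin on a cart in front of the work surface, level with it; the furniture and walls round the work are solid. World frame = base frame: x ahead of the robot, y to its left, z up, the work surface at z = 0. Lengths are in mm, angles in rad, forces in N, time in s.
With the tool pointing down it reaches from about 375 to 975 mm from the base axis. Payload 3.8 kg.
Tool frame: the origin (TCP) lies between the finger pads; the fingertips stand 19 mm ahead of it and the grasp point (between the pads) is the TCP; x points along the fingers, y is the direction in which the jaws open and shut, and the axes are right-handed (so a half turn about x gives the same grasp; the last joint's range is limited). The gripper opens to 88 mm and grips with 3 to 60 N. Pads are 18 mm wide; open, the fingers measure 123 mm over their backs; the gripper's body (75 mm by 187 mm) begins 45 mm behind the grasp point.
Start: joints at [1.226, 0.264, 1.604, -0, 1.274, -0.037], TCP at [204.498, 643.272, 257.706] pointing down, gripper open.
Joint ranges: [-2.63, 2.63], [-0.94, 2.18], [0.31, 2.57], [-1.31, 4.45], [0, 2.66], [-2.55, 2.55]. Speed limits (rad/s): [2.57, 2.57, 3.14, 3.14, 3.14, 3.14].

INTERFACE

Orientations are given as a rotation vector (axis times angle).
In Python, from station import state, capture, manip gives the robot as it stands.
- The arm moves only by the tool carry_out, never from a script. Its argument "commands" is a list of rows, each a list of 7 numbers: the shift along the tool's x, y, z in m, then the turn, a rotation vector about the tool's x, y, z in degrees, then the opening, from 0 (shut) to 1 (fully open). In form: [[x, y, z, ax, ay, az, grip], ...]. A call has 1 to 20 rows; each row shifts and turns the pose as measured when the row begins, along the tool's axes as they then stand; what a row does not reach is not made up. A row lasts 1/10 s, in which the tool goes at most 50 mm and 8.59 degrees, less where a joint would pass 70% of its speed; a pose out of reach is approached as far as the arm can. A call is refused whole if a number of a shift passes 0.05 or a number of a turn 8.59, either way. A call with a gripper value outside its range is refused whole. The fingers move at their own pace and stop on an object; "grip_force" is the grip in N (left out, the last holds). Time passes only in rows, so rows that do not move let the fingers close. It gives the time, the measured TCP pose, the force and the opening at its end, in the units of the state.
- state(): the state, without advancing time (a new reading comes with each control period).
- capture(name): name is "scene" or "top" or "wrist"; returns a dict with "color" (480x640x3 uint8, blue, green, red), "z_map" (480x640 float32, mm along the optical axis (not along the pixel's ray), 0 where there is no reading), "mtx" (3x3 intrinsics, pixels), "cam_to_world" (4x4, takes a point from camera to world coordinates). Camera axes: x right, y down, z forward; pixel columns grow to the right and rows downward; lengths in mm; the calibration is good to about 2 mm. A picture is of the moment at which its call begins.
- manip.sign_off(): hands the job in, once; it reports no verdict.
The state is a dict: "time_s": time; "q": joint angles; "qvel": joint speeds; "effort": joint torques, N m; "ee_pos": TCP position; "tool_rot": TCP orientation; "wrist_force": force on the tool from outside, world axes, zero at the start; "wrist_torque": the same for the moment, N m; "opening": finger opening in mm.
Only numpy, scipy, OpenCV 4.12 (cv2) and the standard library are available. Lean on these libraries where they do the work, as an engineer would, in place of code of your own. Each camera call takes 0.05 s, during which the arm holds its last target. There are 200 camera calls.

## Working session

There is one attempt and no reset: what is moved stays moved. The work goes in short steps, Python scripts to look and compute and a tool call to move; the robot and the scene stay as the last step left them, time stands still between calls to the robot, and variables do not carry over. Pictures are saved under pics/ and viewed, about 8 in all and at most 12, crops included, and the job is handed in when it is done.

Besides the shell and the picture viewer there is one more tool, called after "Emit:" as name(argument=value, ...) on one line, values as JSON. carry_out: Moves the arm, as the interface text tells. Its arguments: {"type":"object","properties":{"commands":{"type":"array"},"grip_force":{"type":"number"}},"required":["commands"]}

```bash
mkdir -p pics; ls; python3 - <<'E'
from station import state,capture
import cv2,numpy as np
for n in("scene","top"):
    c=capture(n);cv2.imwrite(f"pics/{n}0.png",c["color"]);np.savez(f"{n}0.npz",**c)
s=state();print({k:np.round(v,3) for k,v in s.items()})
E
```

```text
pics
{'time_s': np.float64(0.1), 'q': array([ 1.226,  0.265,  1.605,  0.   ,  1.274, -0.037]), 'qvel': array([ 0.   , -0.003, -0.004,  0.001, -0.002, -0.002]), 'effort': array([ 0.0000e+00, -5.0362e+01, -3.5807e+01,  7.3000e-02,  2.3000e-02,
       -0.0000e+00]), 'ee_pos': array([204.288, 642.708, 256.526]), 'tool_rot': array([ 0.24 ,  1.558, -0.243]), 'wrist_force': array([ 0.541, -0.226,  1.406]), 'wrist_torque': array([0.007, 0.022, 0.008]), 'opening': np.float64(87.999)}
```

View pics/top0.png

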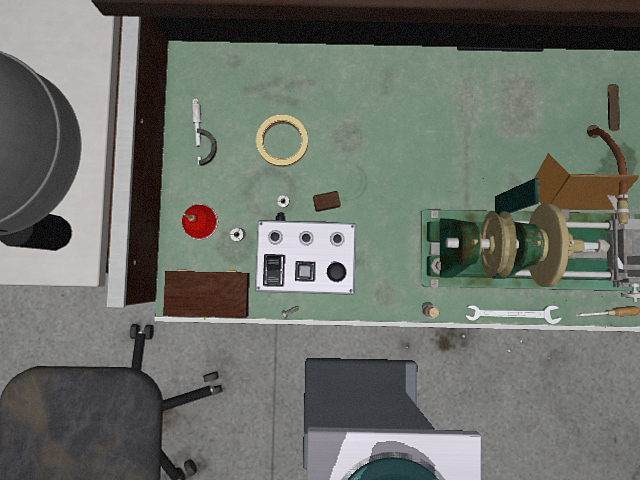

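View pics/scene0.png

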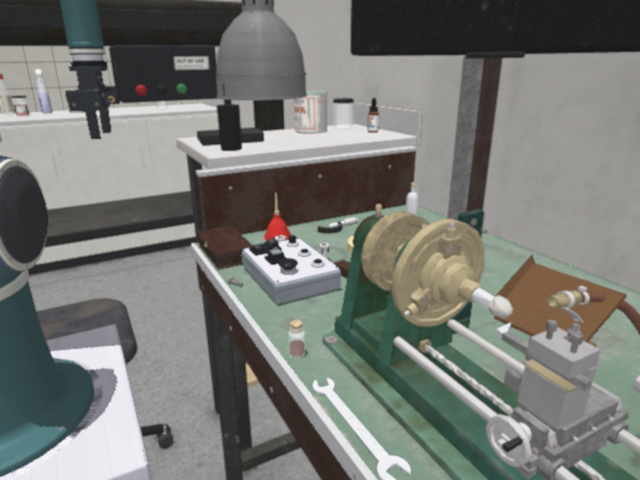

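The top view shows the box at about (257–354, 220–293). Plungers are at (276/306/336, 237), the rocker at (274,270), the key at (305,271) and the stop at (337,271). I'll zoom in and work out their positions.

```bash
cat > h.py <<'E'
import numpy as np,cv2
def world(c):
    z=c["z_map"].astype(float);v,u=np.mgrid[:480,:640];K=c["mtx"]
    p=np.stack([(u-K[0,2])/K[0,0]*z,(v-K[1,2])/K[1,1]*z,z,np.ones_like(z)],-1)
    return (p@c["cam_to_world"].T)[...,:3]
E
python3 - <<'E'
from h import *
np.set_printoptions(suppress=True,precision=1)
c=dict(np.load("top0.npz"));W=world(c)
a=cv2.resize(c["color"][190:325,165:365],None,fx=4,fy=4,interpolation=cv2.INTER_CUBIC)
cv2.imwrite("pics/crop.png",a)
print(c["cam_to_world"][:3,3], c["mtx"][0,0])
m=(abs(W[...,2]-45)<5);m[:, :250]=0;m[:,362:]=0;m[:210]=0;m[300:]=0
pts=W[m];print(len(pts),pts.mean(0),np.median(pts,0))
print(cv2.minAreaRect(pts[:,:2].astype(np.float32)))
print("worktop",W[150,380], W[310,270])
for u,v in[(276,237),(306,237),(336,238),(337,271),(305,271),(274,260),(274,278),(281,217),(283,201)]:print(u,v,W[v,u])
print(np.round(W[228:246,268:284,2]).astype(int))
E
```

```text
[430.5 150.1 980.8] 518.5357901936632
5194 [471.5 167.4  44.6] [475.8 165.   44.5]
((468.6883850097656, 169.75405883789062), (177.92613220214844, 128.18942260742188), 89.56316375732422)
worktop [679.1  31.9  -1.4] [369.  234.9  -0.4]
276 237 [501.5 222.5  64.3]
306 237 [503.5 169.5  53.4]
336 238 [502.7 115.7  54.6]
337 271 [443.6 113.4  67.5]
305 271 [442.5 169.7  63.8]
274 260 [460.7 224.9  63.1]
274 278 [429.  224.5  57.7]
281 217 [541.7 217.2  27. ]
283 201 [570.3 213.7  35.9]
[[ 47  45  44  44  45  46  41  45  44  45  43  45  46  42  45  45]
 [ 42  39  43  44  44  44  44  42  44  43  49  46  43  44  47  46]
 [ 43  42  41  44  46  49  46  51  49  47  46  46  46  45  46  45]
 [ 44  44  43  49  49  51  49  49  49  50  48  47  43  43  46  42]
 [ 47  46  50  47  50  64  62  64  52  52  52  51  48  43  44  44]
 [ 46  49  52  51  64  61  64  64  63  63  52  52  50  48  44  42]
 [ 42  46  52  63  62  65  62  64  61  66  65  52  49  48  42  42]
 [ 47  51  48  62  62  63  62  63  61  63  64  50  49  53  46  44]
 [ 44  49  63  64  63  64  66  66  65  64  64  53  49  49  49  47]
 [ 51  50  48  65  64  65  62  62  64  64  65  53  52  51  51  48]
 [ 45  50  50  65  66  63  63 981  65  64  63  50  48  48  46  46]
 [ 50  49  52  51  59  62  63  66  63  65  56  53  53  48  48  46]
 [ 47  48  50  51  51  65  64  66  61  55  51  53  50  49  45  43]
 [ 47  44  47  52  52  51  51  48  48  50  47  50  46  46  44  45]
 [ 44  45  48  49  49  51  52  53  48  51  52  50  47  43  41  44]
 [ 44  45  43  43  46  50  47  48  47  50  50  40  44  42  48  45]
 [ 44  46  46  46  44  45  46  47  50  47  44  44  42  46  43  43]
 [ 46  46  43  45  46  44  45  47  44  45  45  45  44 981  42  44]]
```

View pics/crop.png

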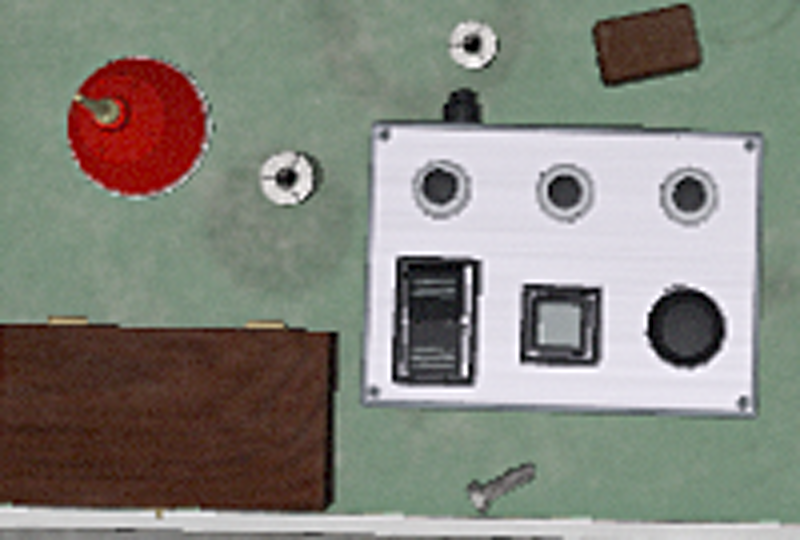

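The crop shows the popped plunger at the left (276,237), top z≈64. The oil can is to the left, and a black cable gland sits behind the box. Next I need refined positions, frame heights and obstacles.

```bash
python3 - <<'E'
from h import *
from scipy.spatial.transform import Rotation as R
np.set_printoptions(suppress=True,precision=1,linewidth=200)
c=dict(np.load("top0.npz"));W=world(c);Z=W[...,2]
def blob(u0,u1,v0,v1,zl,zh):
    w=W[v0:v1,u0:u1].reshape(-1,3);w=w[(w[:,2]>zl)&(w[:,2]<zh)]
    return len(w),w[:,:2].mean(0),np.median(w[:,2]),w.min(0),w.max(0)
g=cv2.cvtColor(c["color"],cv2.COLOR_BGR2GRAY)
def ray(u,v,z):
    K=c["mtx"];d=c["cam_to_world"][:3,:3]@np.array([(u-K[0,2])/K[0,0],(v-K[1,2])/K[1,1],1]);o=c["cam_to_world"][:3,3]
    return o+d*(z-o[2])/d[2]
for n,cx,cy,z in[("trip",440,187,65),("b1",565,192,55),("b2",689,196,55),("key",562,324,63),("stop",686,327,68),("tl",384,134,45),("tr",750,145,45),("bl",373,391,45),("br",742,403,45)]:
    print(n,ray(165+(cx-1.5)/4,190+(cy-1.5)/4,z))
print("trip",blob(268,285,228,247,58,72));print("key",blob(294,317,260,284,58,72));print("stop",blob(324,350,258,284,58,75))
print("rocker/key rows z");print(np.round(Z[252:290:1,262:290:3]).astype(int).T);print(np.round(Z[260:283,293:318:3]).astype(int).T)
print("can",blob(178,222,200,243,20,200))
m=(Z>200)&(Z<970);m[350:]=0
n,l,s,_=cv2.connectedComponentsWithStats(m.astype(np.uint8))
for i in range(1,n):
    if s[i,4]>100:w=W[l==i];print(s[i],w.min(0),w.max(0))
print(R.from_rotvec([.24,1.558,-.243]).as_matrix())
E
```

```text
trip [502.5 224.9  65. ]
b1 [502.2 169.7  55. ]
b2 [501.6 114.1  55. ]
key [443.2 169.5  63. ]
stop [442.9 114.9  68. ]
tl [527.6 252.6  45. ]
tr [526.2  86.5  45. ]
bl [411.6 253.9  45. ]
br [409.8  88.3  45. ]
trip (59, array([503.2, 225.4]), np.float64(63.89766431753753), array([495.9, 218.8,  59. ]), array([510.5, 233.3,  66.4]))
key (216, array([442.6, 169.9]), np.float64(62.69506469737337), array([430. , 157.3,  58.5]), array([455.1, 182.4,  67.6]))
stop (316, array([442.2, 114.2]), np.float64(65.44622211745553), array([426. ,  97.1,  59.4]), array([459.6, 131. ,  71.3]))
rocker/key rows z
[[ 46  44  45  43  47  43  42  45  42  44  44  45  44  47  43  43  43  45  46  44  44  46  45  45  46  43  46  45  42  45  44  45  46  45  46  45  44  45]
 [ 49  45  50  50  52  51  49  49  49  49  50  52  49  52  52  51  52  48  49  48  51  48  48  48  49  47  48  47  46  49  46  45  51  50  46  43  42  45]
 [ 46  42  52  50  62  64  66  61  64  61  63  63  60  58  58  57  58  56  58  57  54  56  56  56  50  53  56  55  55  54  56  56  48  50  50  48  43  42]
 [ 45  46  52  54  60  66  64  6
[... 1743 characters left out ...]
0  50  54  51  52  50  50  52  52  48  48  51  49  52  49  49  47  44]
 [ 44  41  50  42  44  45  42  45  41  43  45  45  46  42  44  43  44  44  44  46  46  43  47]]
can (700, array([530.3, 368.5]), np.float64(39.8322028671962), array([503.5, 344.2,  20. ]), array([559.8, 400.3, 118.3]))
[   91     0   549    52 23359] [ 651.  -210.2  397.8] [700.3 340.3 578. ]
[    0    51    82   200 12604] [463.5 460.4 200.1] [699.2 568.  451.8]
[530 178  10  27 229] [ 548.3 -180.3  200.1] [ 586.9 -171.1  221. ]
[ 550  208   25   72 1112] [ 436.7 -229.6  200.1] [ 544.3 -202.1  233.1]
[498 217  19  51 709] [ 453.  -145.4  200. ] [ 529.  -122.7  217.7]
[[-0.   0.3  1. ]
 [-0.   1.  -0.3]
 [-1.  -0.  -0. ]]
```

Frames stand only about 6 mm proud, so the closed tips with jaws along y can press everything. I'll square up the tool with the fingers shut, then leave the start at small radius to avoid the lamp.

Emit:
carry_out(commands=[[0, 0, 0, -8.5, 0, 0, 0], [0, 0, 0, -8.5, 0, 0, 0], [0, -0.042, 0.014, 0, 0, 0, 0], [0, -0.042, 0.014, 0, 0, 0, 0], [0, -0.042, 0.014, 0, 0, 0, 0], [0, -0.042, 0.014, 0, 0, 0, 0], [0, -0.042, 0.014, 0, 0, 0, 0], [0, -0.042, 0.014, 0, 0, 0, 0], [0, -0.042, 0.014, 0, 0, 0, 0], [0, -0.042, 0.014, 0, 0, 0, 0], [0, 0, 0, 0, 0, 0, 0]], grip_force=20)

```text
time_s: 1.2
ee_pos: [316.8, 293.0, 249.6]
tool_rot: [-0.014, 1.576, -0.006]
wrist_force: [-0.0, 1.2, -0.3]
opening: 2.0
```

Emit:
carry_out(commands=[[0.014, -0.014, 0.038, 0, 0, 0, 0], [0.014, -0.014, 0.038, 0, 0, 0, 0], [0.014, -0.014, 0.038, 0, 0, 0, 0], [0.014, -0.014, 0.038, 0, 0, 0, 0], [0.014, -0.014, 0.038, 0, 0, 0, 0], [0, 0, 0, 0, 0, 0, 0], [0, 0, 0, 0, 0, 0, 0]])

```text
time_s: 1.9
ee_pos: [512.8, 224.1, 175.7]
tool_rot: [-0.009, 1.577, -0.002]
wrist_force: [0.2, -0.3, -0.8]
opening: 0.4
```

```bash
python3 - <<'E'
from h import *
from station import state,capture
from scipy.spatial.transform import Rotation as R
s=state();print(s["ee_pos"],s["opening"],s["wrist_force"]);print(R.from_rotvec(s["tool_rot"]).as_matrix().round(3))
a=capture("wrist");b=capture("top")
cv2.imwrite("pics/w1.png",np.hstack([cv2.resize(a["color"],(400,300)),cv2.resize(b["color"][180:300,210:370],(400,300))]))
E
```

```text
[512.83243094 224.06169595 175.67836665] 0.3990205228772013 [ 0.19432009 -0.29691937 -0.80274651]
[[-0.006 -0.004  1.   ]
 [-0.007  1.     0.004]
 [-1.    -0.007 -0.006]]
```

View pics/w1.png

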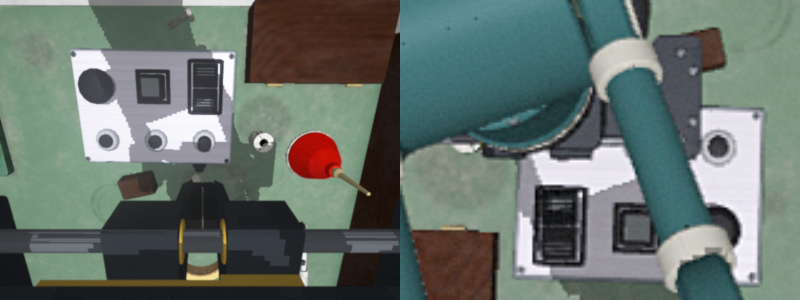

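The wrist view shows the fingertips near the popped plunger's column, and all loose things look undisturbed. Next: centre over the plunger (x 503), then down to just above it.

Emit:
carry_out(commands=[[0.02, 0.001, -0.01, 0, 0, 0, 0], [0.03, 0, 0, 0, 0, 0, 0], [0.02, 0, 0, 0, 0, 0, 0], [0.01, 0, 0, 0, 0, 0, 0], [0, 0, 0, 0, 0, 0, 0], [0, 0, 0, 0, 0, 0, 0]])

```text
time_s: 2.6
ee_pos: [498.6, 231.2, 100.3]
tool_rot: [-0.012, 1.567, 0.01]
wrist_force: [0.8, 0.6, -0.7]
opening: 0.1
```

Emit:
carry_out(commands=[[0, -0.006, 0.004, 0, 0, 0, 0], [0, 0, 0, 0, 0, 0, 0], [0, 0, 0, 0, 0, 0, 0]])

```text
time_s: 2.9
ee_pos: [504.8, 226.0, 103.8]
tool_rot: [-0.011, 1.562, 0.012]
wrist_force: [-0.4, 0.0, 0.3]
opening: 0.2
```

Emit:
carry_out(commands=[[0.005, -0.001, -0.002, 0, 0, 0, 0], [0.005, 0, 0, 0, 0, 0, 0], [0.005, 0, 0, 0, 0, 0, 0], [0.005, 0, 0, 0, 0, 0, 0], [0, 0, 0, 0, 0, 0, 0]])

```text
time_s: 3.4
ee_pos: [504.2, 224.9, 83.2]
tool_rot: [-0.01, 1.56, 0.012]
wrist_force: [0.6, -0.3, -0.1]
opening: 0.8
```

Emit:
carry_out(commands=[[0.004, 0, -0.001, 0, 0, 0, 0], [0.004, 0, 0, 0, 0, 0, 0], [0.004, 0, 0, 0, 0, 0, 0], [0.004, 0, 0, 0, 0, 0, 0]])

```text
time_s: 3.8
ee_pos: [504.6, 225.1, 73.5]
tool_rot: [-0.011, 1.56, 0.011]
wrist_force: [-16.1, -6.6, 43.1]
opening: 0.1
```

It bottomed at tip height 54.5 mm (expected 55) with a firm reaction. Now lift off and move over the rocker.

Emit:
carry_out(commands=[[0, 0, 0, 0, 0, 0, 0], [-0.01, 0, 0, 0, 0, 0, 0], [-0.015, 0, 0, 0, 0, 0, 0], [0, 0, -0.022, 0, 0, 0, 0], [0, 0, -0.022, 0, 0, 0, 0], [0, 0, 0, 0, 0, 0, 0], [0, 0, 0, 0, 0, 0, 0]])

```text
time_s: 4.5
ee_pos: [460.8, 225.4, 103.7]
tool_rot: [-0.009, 1.557, 0.013]
wrist_force: [1.0, -0.0, -0.4]
opening: 0.7
```

```bash
python3 - <<'E'
from h import *
from station import state,capture
s=state();print(s["ee_pos"],s["wrist_force"])
a=capture("wrist");W=world(a);np.savez("w2.npz",**a);cv2.imwrite("pics/w2.png",a["color"])
for n,x,y in[("trip",503,225),("b1",503,170),("b2",502,114),("rockfront",428,226),("rockback",460,226),("key",443,170)]:
    m=np.hypot(W[...,0]-x,W[...,1]-y)<5;m&=W[...,2]<75;z=W[m][:,2];print(n,len(z),np.median(z) if len(z) else 0)
E
```

```text
[460.76676348 225.42508348 103.74926735] [ 0.98037038 -0.04134518 -0.35955009]
trip 30 55.23966776527401
b1 0 0
b2 218 55.38036892007233
rockfront 311 56.69179059882697
rockback 275 63.64308802397946
key 318 63.83494196869418
```

View pics/w2.png

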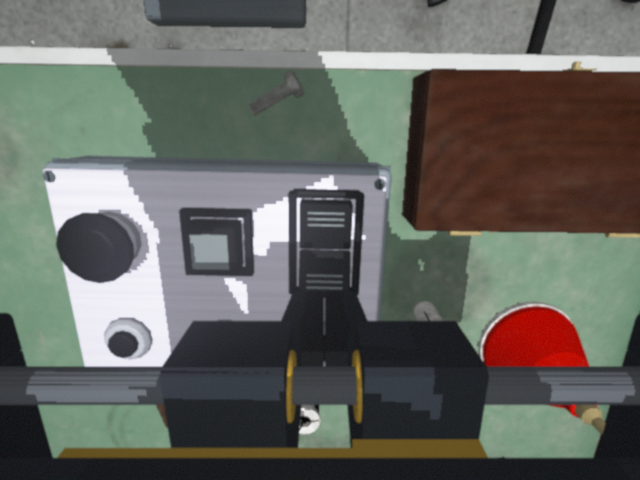

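The plunger measures 55.2, same as the ones already home. The fingers line up with the rocker at column ~325. Now press the raised half.

Emit:
carry_out(commands=[[0.005, 0, -0.001, 0, 0, 0, 0], [0.005, 0, 0, 0, 0, 0, 0], [0.005, 0, 0, 0, 0, 0, 0], [0.004, 0, 0, 0, 0, 0, 0], [0.004, 0, 0, 0, 0, 0, 0], [0.003, 0, 0, 0, 0, 0, 0]])

```text
time_s: 5.15
ee_pos: [464.6, 225.8, 76.7]
tool_rot: [-0.008, 1.553, 0.012]
wrist_force: [-0.2, -0.6, 2.8]
opening: 0.7
```

Emit:
carry_out(commands=[[0.003, 0, -0.002, 0, 0, 0, 0], [0.003, 0, 0, 0, 0, 0, 0], [0.002, 0, 0, 0, 0, 0, 0]])

```text
time_s: 5.45
ee_pos: [464.5, 225.9, 75.3]
tool_rot: [-0.009, 1.553, 0.012]
wrist_force: [-5.7, -3.2, 16.1]
opening: 0.3
```

Emit:
carry_out(commands=[[0.002, 0, 0, 0, 0, 0, 0], [-0.012, 0, 0, 0, 0, 0, 0], [-0.018, 0, 0, 0, 0, 0, 0], [0, -0.028, -0.011, 0, 0, 0, 0], [0, -0.028, -0.011, 0, 0, 0, 0], [0, 0, 0, 0, 0, 0, 0], [0, 0, 0, 0, 0, 0, 0]])

```text
time_s: 6.15
ee_pos: [441.0, 169.3, 106.6]
tool_rot: [-0.008, 1.554, 0.013]
wrist_force: [0.0, 0.4, -0.4]
opening: 0.4
```

```bash
python3 - <<'E'
from h import *
from station import state,capture
s=state();print(s["ee_pos"],s["wrist_force"])
a=capture("wrist");W=world(a);cv2.imwrite("pics/w3.png",a["color"])
for n,x,y in[("trip",503,225),("rockfront",425,226),("rockback",460,226),("key",443,170),("stop",443,114)]:
    m=np.hypot(W[...,0]-x,W[...,1]-y)<5;m&=W[...,2]<75;z=W[m][:,2];print(n,len(z),np.median(z) if len(z) else 0)
E
```

```text
[440.96054063 169.31160586 106.57752024] [ 0.00967736  0.39708895 -0.41278327]
trip 0 0
rockfront 314 64.7838501880404
rockback 233 56.480115052631476
key 200 63.80794338569062
stop 289 68.12883727739049
```

View pics/w3.png

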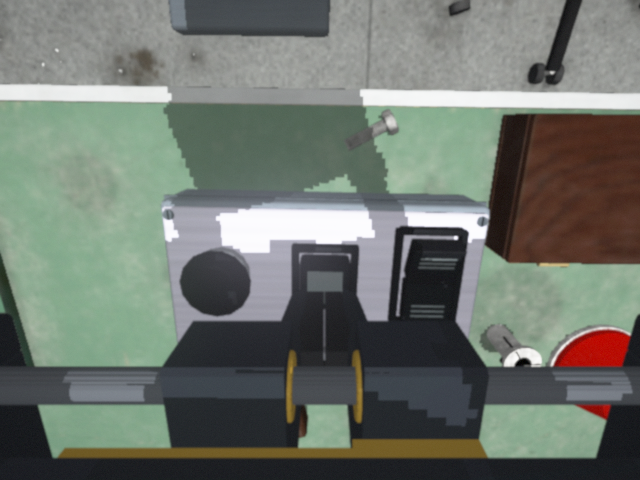

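The rocker is tipped (front 64.8, back 56.5), the key and stop are still up, and the tips line up with the key at column ~325. Now press the key.

Emit:
carry_out(commands=[[0.006, 0, 0.001, 0, 0, 0, 0], [0.006, 0, 0, 0, 0, 0, 0], [0.006, 0, 0, 0, 0, 0, 0], [0.005, 0, 0, 0, 0, 0, 0], [0.004, 0, 0, 0, 0, 0, 0], [0.004, 0, 0, 0, 0, 0, 0]])

```text
time_s: 6.8
ee_pos: [443.9, 172.0, 73.7]
tool_rot: [-0.011, 1.555, 0.015]
wrist_force: [-14.2, -6.3, 44.8]
opening: 0.4
```

The key has bottomed at tip 54.7. I'll ease to a moderate steady push and hold.

Emit:
carry_out(commands=[[0.002, 0, 0, 0, 0, 0, 0], [0.002, 0, 0, 0, 0, 0, 0], [0.002, 0, 0, 0, 0, 0, 0], [0.002, 0, 0, 0, 0, 0, 0]])

```text
time_s: 7.2
ee_pos: [443.9, 172.0, 74.2]
tool_rot: [-0.013, 1.561, 0.014]
wrist_force: [-6.8, -3.2, 19.1]
opening: 0.6
```

```bash
python3 - <<'E'
from h import *
from station import state,capture
a=capture("top");W=world(a)
s=state();print(s["time_s"],s["ee_pos"],s["wrist_force"])
a=capture("wrist");W=world(a)
for n,x,y in[("rockfront",425,226),("rockback",460,226),("stop",443,114)]:
    m=np.hypot(W[...,0]-x,W[...,1]-y)<5;m&=W[...,2]<75;z=W[m][:,2];print(n,len(z),np.median(z) if len(z) else 0)
s=state();print(s["time_s"],s["ee_pos"],s["wrist_force"])
E
```

```text
7.25 [443.92703358 171.99889706  74.13544235] [-7.86041799 -2.74857165 20.16084972]
rockfront 460 64.66784575424074
rockback 0 0
stop 394 68.11883605633842
7.3 [443.94404864 172.01222264  74.17090536] [-8.10272304 -3.10033688 19.37559126]
```

The push is steady at about 20 N with the key on its stop. Handing in.

```bash
python3 -c "
from station import manip,state
print(manip.sign_off());s=state();print(s['time_s'],s['ee_pos'],s['wrist_force'])"
```

```text
the job is handed in; nothing more can be done
None
the job is handed in; nothing more can be done
```

I did the three presses in order, with the fingers closed: the popped-out plunger, then the rocker's raised half, then the square reset key. I handed the job in at 7.3 s with the fingers still holding the key down. The hand-in gave no verdict, so what follows rests on my own measurements.

- **Plunger:** its top measured 55.2 mm, matching the breaker already home that I could measure (55.4 mm). I took this before moving on. I couldn't measure it again later because the gripper hid it, but nothing touched it after that.
- **Rocker:** it tipped over. The back half lay level at 56.5 mm and the front half was raised to 64.7 mm. In the last look the front half still read 64.7 mm; the back half was hidden.
- **Key:** it was bottomed, with the fingertips at about 55 mm and a steady push of about 20 N. I eased off from 45 N at first contact with the end stop; the plunger press also peaked at about 43 N. These were through the fingertips. The 40 N limit is stated for the arm and gripper body, so I don't expect it to apply.
- **Stop button:** it was untouched at 68.1 mm, its full height.
- **Loose things:** none looked moved in the wrist views, though I didn't measure their positions again.

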